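# Lock the lathe's gear cover

## Task

The grey gear cover on top of the blue lathe's headstock is sprung ajar. Set your fingertip in the slot of its yellow round fastener, press down until the cover is shut, and while pressing turn the fastener clockwise (seen from above) all the way to its stop, so that the cover stays locked down when you let go and move clear. Do not pick anything up, and leave the loose things on the bench where they are.

Things in the scene. Friction and masses are not known exactly. Their poses are not given: they have to be found in the camera images.
- lathe: Blue bench lathe, fixed, turned up to 15 degrees either way on the bench. Origin on the bench top under the middle of the headstock, a box 260 mm (its x) by 300 mm (its y), 200 mm tall. Its -x side faces the robot. Bed, chuck (100 mm across, top 175 mm high), carriage and tailstock, all under 210 mm high, run along its +y to y = 612 mm.
- panel (a joint): Opening (rad) of the grey gear cover, a 255 x 300 x 6 mm lid on the headstock, hinged along its far (+x) top edge at x = 125 mm, z = 200 mm of the lathe's frame. 0 = shut; a spring holds it ajar at 0.14, its limit. About 4 to 7 N straight down on the fastener shuts it; let go before it is locked and it springs open again.
- fastener (a joint): Turn (rad) of the yellow fastener, growing clockwise seen from above. At 0 the slot lies along the lathe's y; starts at 0 to 0.7. Stop at 1.57 = locked: the red mark in the slot meets the red mark at the cover's front edge. Stiff (0.08 N m). In the last third a hidden tongue passes under a catch, only with the cover held shut (within about 3 mm); turned while ajar it jams the cover open.
- slot_center (a point): On the fastener's axis, on the floor of its slot; 175 mm from the hinge. Height about 0.235 m ajar, 0.210 m shut, when it lies at x = -50 mm, y = 0 of the lathe. The fastener is a yellow disc 99 mm across with a straight slot right across it, 38 mm wide, 16 mm deep, in a fixed dark ring (102 mm inside, 116 outside) flush with its top. Frame: y along the slot (red-marked end at -y), z up the axis.
- slot_mark_end (a point): On the floor of the slot, 28 mm from the axis towards the end with the red mark: a good place for the fingertip, to push the slot's wall along a quarter circle of 28 mm radius about slot_center. From turn 0 to 1.57 it moves from the lathe's -y side of the axis to its -x side (towards the robot).
- oil_bottle: green oil bottle with a red cap, upright, 60 mm across, 170 mm tall; origin under its centre. Leave it alone.
- mug: blue mug, 76 mm across, 85 mm tall, upright; origin under its centre. Leave it alone.
- finial_a: turned brass finial standing upright, 36 mm across, 60 mm tall; origin under its centre. Leave it alone.
- finial_b: larger turned brass finial standing upright, 40 mm across, 69 mm tall; origin under its centre. Leave it alone.
- brass_stub: upright brass bar stub, 32 mm across, 60 mm tall; origin under its centre. Leave it alone.
- chuck_key: T-shaped steel chuck key lying flat, 100 mm long, 16 mm high; origin on its underside. Leave it alone.
- wrench: steel wrench lying flat, 170 mm long; origin on its underside. Leave it alone.
- scrap_block: aluminium offcut, 60 x 40 x 30 mm; origin under its centre. Leave it alone.

How it is judged:
At the end, for the whole second after the job is handed in: The cover is shut (opening below 0.025 rad, 4 mm at the fastener) and stays so by itself, the fastener is turned to its stop (at least 1.42 rad of 1.57), and no loose thing has moved 30 mm or tipped (value of joint panel below 0.025 rad and value of joint fastener above 1.42 rad and velocity of joint panel below 0.05 rad/s and distance of each of oil_bottle, mug, finial_a, finial_b, brass_stub, chuck_key, wrench, scrap_block from where it was at the start of the episode below 0.03 m and angle between each of oil_bottle, mug, finial_a, finial_b, brass_stub's own z axis and vertical below 0.35 rad); the robot touches nothing.
It fails at once if a loose bystander is moved more than 30 mm, lifted or tipped over (not (distance of oil_bottle from where it was at the start of the episode below 0.03 m) or not (distance of mug from where it was at the start of the episode below 0.03 m) or not (distance of finial_a from where it was at the start of the episode below 0.03 m) or not (distance of finial_b from where it was at the start of the episode below 0.03 m) or not (distance of brass_stub from where it was at the start of the episode below 0.03 m) or not (distance of chuck_key from where it was at the start of the episode below 0.03 m) or not (distance of wrench from where it was at the start of the episode below 0.03 m) or not (distance of scrap_block from where it was at the start of the episode below 0.03 m) or not (angle between oil_bottle's own z axis and vertical below 0.35 rad) or not (angle between mug's own z axis and vertical below 0.35 rad) or not (angle between finial_a's own z axis and vertical below 0.35 rad) or not (angle between finial_b's own z axis and vertical below 0.35 rad) or not (angle between brass_stub's own z axis and vertical below 0.35 rad)).
It also fails if it takes over 38 s, if anything falls off the work surface, if the arm or the gripper's body presses on something with over 40 N, if the wrist force passes 120 N, or if a joint passes its speed limit or range.

## Robot

A 6-joint arm with a two-finger parallel gripper is mounted at the origin on the work surface. World frame = base frame: x ahead of the robot, y to its left, z up, the work surface at z = 0. Lengths are in m, angles in rad, forces in N, time in s.
With the tool pointing down it reaches from about 0.4 to 0.925 m from the base axis. Payload 12.5 kg.
Tool frame: the origin (TCP) lies at the very end of the fingers, on their centre line; the grasp point (between the pads) lies ctrl.hold_point_z behind it (ctrl.hold_point_z is the distance from the TCP to the grasp point, in m); x points along the fingers, y is the direction in which the jaws open and shut, and the axes are right-handed (so a half turn about x gives the same grasp; the last joint's range is limited). The gripper opens to 95 mm and grips with 3 to 60 N. Pads are 20 mm wide; open, the fingers measure 119 mm over their backs; the gripper's body (75 mm by 180 mm) begins 59 mm behind the grasp point.
Start: joints at [-0.106, 0.491, 1.559, -0, 1.092, -0.106], TCP at [0.625, 0, 0.187] pointing down, gripper open.
Joint ranges: [-3.1, 3.1], [-0.84, 2.19], [0.05, 2.79], [-1.13, 4.28], [0.06, 2.93], [-2.69, 2.69]. Speed limits (rad/s): [2.22, 2.22, 2.79, 3.14, 3.14, 3.14].

## Interface

Orientations are given as [roll, pitch, yaw] about the fixed x, y, z axes, in that order (R = Rz(yaw) Ry(pitch) Rx(roll)).
In Python, from station import ctrl, cams, models gives the robot as it stands.
- The arm moves only by the shell command python3 -m crank 'ROWS' [FORCE]. ROWS is JSON, a list that holds one entry, the list of rows, each a list of 5 numbers: the opening in per cent of the stroke, from 0 (shut) to 100 (fully open), then the shift along the tool's x, y, z scaled (see below), then the turn about the tool's x scaled (see below). In form: [[[gripper, tx, ty, tz, yaw], ...]]. A call has 1 to 8 rows; each row is the pose to reach, as a shift and turn from the pose commanded when the call began, along the tool's axes at that moment; what a row does not reach only later rows make up. The controller multiplies each number of a shift by 20 cm and each number of a turn by 90 degrees. A row lasts 1/12 s, in which the tool goes at most 41.7 mm and 7.16 degrees, less where a joint would pass 70% of its speed; a pose out of reach is approached as far as the arm can. A call with a number of a shift or a turn outside -1 to 1 is refused whole. A call with a gripper value outside its range is refused whole. The fingers move at their own pace and stop on an object; FORCE is the grip in N (left out, the last holds). Time passes only in rows, so rows that repeat a pose let the fingers close. It gives the time, the measured TCP pose, the force and the opening at its end, in the units of the state.
- ctrl.get_state(): the state, without advancing time (a new reading comes with each control period).
- cams.snapshot(name): name is "scene" or "side" or "wrist"; returns a dict with "frame" (420x560x3 uint8, red, green, blue), "depth" (420x560 float32, m along the optical axis (not along the pixel's ray), 0 where there is no reading), "vfov" (degrees; the focal length in pixels is half the picture's height over the tangent of half this angle, whatever the lens; pixels are square), "cx", "cy" (the principal point, pixels), "k1" (the pictures are not rectified: a ray, as slopes to the right and down, at radius r is drawn at 1 + k1 r^2 times it, then the intrinsics apply), "camera_from_world" (4x4, takes a point from world to camera coordinates). Camera axes: x right, y up, looking along -z (the intrinsics and any distortion apply to the point x, -y, -z); pixel columns grow to the right and rows downward; lengths in m; the calibration is good to about 2 mm. A picture is of the moment at which its call begins.
- ctrl.job_done(): hands the job in, once; it reports no verdict.
Trained networks look in the newest picture that a camera, given by its name, has taken for a name from the list of things; names that differ only in an ending like _2 or _b are one class to them, and where a whole thing is asked for, a point or a joint stands for the part that bears it (a point fixed in the world has none). Each returns a list of dicts, best first, with "conf" (0 to 1); they miss things now and then, are a little off and sometimes report something else, mostly with a low value. They report only what shows in the picture. A call takes as long as a camera call.
- models.look_for(camera, query): "extent" ([left, top, width, height] as shares, 0 to 1, of the picture: columns of its width, rows of its height, round what is visible of it).
- models.mark_of(camera, query): "position" ([column, row] as shares, 0 to 1, of the picture: columns of its width, rows of its height: a listed point, or the origin of a listed thing).
The state is a dict: "time": time; "joint_positions": joint angles; "qd": joint speeds; "effort": joint torques, N m; "ee_pos": TCP position; "tcp_rot": TCP orientation; "force": force on the tool from outside, world axes, zero at the start; "ft_torque": the same for the moment, N m; "width": opening from 0.0 (shut) to 1.0 (fully open).
Only numpy, scipy, OpenCV 4.12 (cv2) and the standard library are available. Lean on these libraries where they do the work, as an engineer would, in place of code of your own. Each camera call takes 0.05 s, during which the arm holds its last target. There are 200 camera calls.

## Working session

There is one attempt and no reset: what is moved stays moved. The work goes in short steps, Python scripts to look and compute and a shell command to move; the robot and the scene stay as the last step left them, time stands still between calls to the robot, and variables do not carry over. Pictures are saved under pics/ and viewed, on a budget of 10 in all, crops included, one or two more only if the job needs it, and the job is handed in when it is done.

```bash
mkdir -p pics; ls
cat > h.py <<'E'
import numpy as np, cv2
from station import ctrl,cams,models
def K(s):
    f=s["frame"].shape[0]/2/np.tan(np.radians(s["vfov"])/2)
    return f
def ray(s,u,v):
    f=K(s); p=np.array([(u-s["cx"])/f,(v-s["cy"])/f]); q=p.copy()
    for _ in range(30): q=p/(1+s["k1"]*(q@q))
    return q
def pt(s,u,v,d=None,z=None):
    q=ray(s,u,v); T=np.linalg.inv(s["camera_from_world"])
    r=np.array([q[0],-q[1],-1.0])
    if z is not None:
        w=T[:3,:3]@r; d=(z-T[2,3])/w[2]
    elif d is None: d=np.median(s["depth"][int(v)-1:int(v)+2,int(u)-1:int(u)+2])
    return (T@np.r_[r*d,1])[:3]
def cloud(s):
    H,W=s["depth"].shape; f=K(s); v,u=np.mgrid[:H,:W]
    p=np.stack([(u-s["cx"])/f,(v-s["cy"])/f],-1); q=p.copy()
    for _ in range(30): q=p/(1+s["k1"]*(q**2).sum(-1,keepdims=True))
    d=s["depth"]; P=np.stack([q[...,0]*d,-q[...,1]*d,-d,np.ones_like(d)],-1)
    return (P@np.linalg.inv(s["camera_from_world"]).T)[...,:3]
def save(s,n): cv2.imwrite(f"pics/{n}.png",s["frame"][...,::-1])
E
python3 - <<'E'
from h import *
print(ctrl.get_state(), ctrl.hold_point_z)
for c in ["scene","side","wrist"]:
    s=cams.snapshot(c); save(s,c+"0")
    print(c,np.linalg.inv(s["camera_from_world"])[:3,3].round(3))
    C=cloud(s)
    for q in ["slot_center","slot_mark_end","lathe"]:
        for m in models.mark_of(c,q)[:1]:
            u,v=m["position"][0]*560,m["position"][1]*420
            print(q,m["conf"],round(u),round(v),pt(s,u,v).round(3))
    # yellow pixels
    f=s["frame"].astype(int); h=cv2.cvtColor(s["frame"],cv2.COLOR_RGB2HSV)
    y=(h[...,0]>20)&(h[...,0]<34)&(h[...,1]>150)&(C[...,2]>.19)&(s["depth"]>0)
    if y.sum(): print("yel",y.sum(),C[y].min(0).round(3),C[y].max(0).round(3),C[y].mean(0).round(3))
a=[cv2.imread(f"pics/{c}0.png") for c in ["scene","side"]]
E
```

```text
pics
{'time': 0.0, 'joint_positions': array([-1.05609402e-01,  4.91349556e-01,  1.55918661e+00, -3.44213641e-05,
        1.09176424e+00, -1.05582205e-01]), 'qd': array([-1.52382674e-03,  4.87026262e-04, -1.44719198e-03, -3.05739183e-04,
        4.48535734e-05,  2.96948549e-04]), 'effort': array([-2.15417147e-02, -6.03961587e+01, -2.53021324e+01,  7.63093424e-02,
        1.38447728e-02, -3.70307325e-04]), 'ee_pos': array([6.24845486e-01, 2.40391949e-05, 1.87082777e-01]), 'tcp_rot': array([-1.63326086,  1.57008791,  3.0791168 ]), 'force': array([-0.18322019,  0.37917754, -0.21484852]), 'ft_torque': array([-0.04625754, -0.04512855, -0.0729424 ]), 'width': 0.9946003585600726} 0.0188
scene [ 0.302 -0.227  1.365]
slot_center 0.86 300 275 [ 0.476 -0.122  0.234]
slot_mark_end 0.89 309 283 [ 0.481 -0.15   0.234]
yel 709 [ 0.432 -0.175  0.227] [ 0.532 -0.076  0.261] [ 0.482 -0.127  0.248]
side [0.355 0.543 1.69 ]
slot_center 0.53 346 244 [0.325 0.047 0.031]
lathe 0.58 344 245 [0.329 0.043 0.001]
yel 3 [0.455 0.235 0.192] [0.464 0.238 0.196] [0.459 0.236 0.194]
wrist [0.625 0.081 0.383]
yel 254 [0.575 0.021 0.299] [0.674 0.034 0.313] [0.603 0.028 0.31 ]
```

View pics/scene0.png

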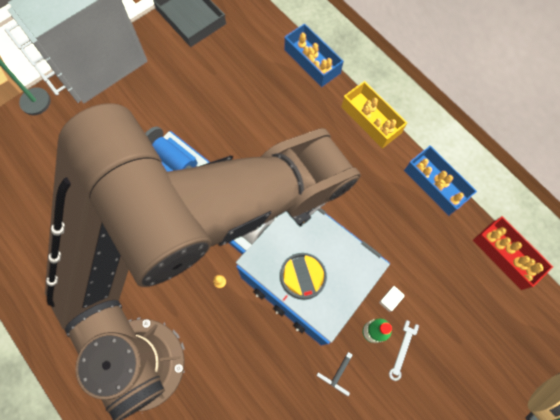

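Run:
```python
from h import *
from scipy.spatial.transform import Rotation as R
print(R.from_euler('xyz',ctrl.get_state()["tcp_rot"]).as_matrix().round(2))
s=cams.snapshot("scene")
C=cloud(s); h=cv2.cvtColor(s["frame"],cv2.COLOR_RGB2HSV)
y=((h[...,0]>20)&(h[...,0]<34)&(h[...,1]>110)&(np.hypot(C[...,0]-.48,C[...,1]+.126)<.06)&(C[...,2]>.22))
print(y.sum())
P=C[y]; print(cv2.minEnclosingCircle(P[:,:2].astype(np.float32)))
r=((h[...,0]<8)|(h[...,0]>172))&(h[...,1]>130)&(C[...,2]>.18)&(np.hypot(C[...,0]-.48,C[...,1]+.126)<.16)
n,l,st,ce=cv2.connectedComponentsWithStats(r.astype(np.uint8))
for i in range(1,n): print(st[i],C[l==i].mean(0).round(3))
# grey cover region bounds
im=s["frame"][215:335,235:375]; cv2.imwrite("pics/crop.png",cv2.resize(im[...,::-1],None,fx=5,fy=5,interpolation=cv2.INTER_CUBIC))
```

```text
[[ 0.  1. -0.]
 [-0. -0. -1.]
 [-1.  0.  0.]]
781
((0.4815150499343872, -0.12553903460502625), 0.050735052675008774)
[304 291   8   5  26] [ 0.462 -0.166  0.237]
```

View pics/crop.png

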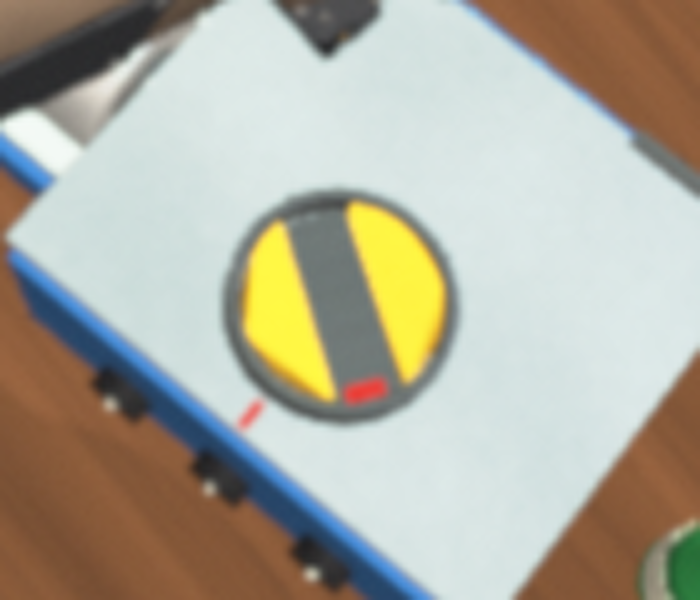

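The scene picture shows the cover with its fastener at about (303,276). The slot's red mark is at (308,293) and the cover's front-edge mark at (285,297). The gripper hangs just beyond the cover's upper edge, so I'll work out the angles and then rise first.

```bash
python3 - <<'E'
from h import *
s=cams.snapshot("scene"); C=cloud(s)
g=lambda x,y,z:pt(s,235+x/5,215+y/5,z=z)
ce=g(341,306,.25); mk=g(365,390,.238); ed=g(250,413,.255)
slot=g(315,222,.238)
print(ce,mk,slot,ed)
a=lambda d:np.degrees(np.arctan2(d[1],d[0]))
print("edge dir(-x lathe)",a(ed-ce),"slot mark dir",a(mk-slot), a(mk-ce))
# cover front edge & corners: left (8,238) front-left ; (437,600)
p=g(8,238,.25);q=g(430,592,.25);print("front edge",p,q,a(q-p))
# plane fit of lid around the fastener
m=(np.hypot(C[...,0]-.48,C[...,1]+.126)<.1)&(np.hypot(C[...,0]-.48,C[...,1]+.126)>.063)&(C[...,2]>.2)
A=np.c_[C[m][:,:2],np.ones(m.sum())]; c=np.linalg.lstsq(A,C[m][:,2],rcond=None)[0]; print("plane",c,"tilt",np.hypot(*c[:2]),"dir",a(c[:2]*-1), c@[ce[0],ce[1],1])
E
python3 -m crank '[[[0,-0.2,0,0,0],[0,-0.4,0,0,0],[0,-0.6,0,0,0],[0,-0.6,0,0,0]]]' 20
```

```text
[ 0.47818231 -0.12992893  0.25      ] [ 0.46237894 -0.16748938  0.238     ] [ 0.49740484 -0.0887923   0.238     ] [ 0.41040902 -0.14171094  0.255     ]
edge dir(-x lathe) -170.1380114095123 slot mark dir -113.99253000138249 -112.81868560009462
front edge [ 0.37370453 -0.00053663  0.25      ] [ 0.42266771 -0.25896835  0.25      ] -79.27174535816086
plane [-0.018225    1.50660312  0.49559094] tilt 1.5067133505953934 dir -89.30694103201185 0.29112473153475915
time: 1.03
ee_pos: [0.627, -0.0001, 0.3156]
tcp_rot: [1.468, 1.559, -0.102]
force: [0.3, 0.1, -0.7]
width: 0.779
```

```bash
python3 -m crank '[[[0,0,-0.2,0.19,0.07],[0,0,-0.4,0.38,0.14],[0,0,-0.6,0.57,0.2],[0,0,-0.81,0.76,0.267],[0,0,-0.81,0.76,0.267],[0,0,-0.81,0.76,0.267],[0,0,-0.81,0.76,0.267],[0,0,-0.81,0.76,0.267]]]'
python3 - <<'E'
from h import *
from scipy.spatial.transform import Rotation as R
st=ctrl.get_state(); print(st["ee_pos"],st["width"],st["joint_positions"].round(2)); print(R.from_euler('xyz',st["tcp_rot"]).as_matrix().round(3))
for c in ["wrist","scene"]:
    s=cams.snapshot(c); 
    print(np.linalg.inv(s["camera_from_world"])[:3,3].round(3))
    for q in ["slot_center","slot_mark_end"]:
        for m in models.mark_of(c,q)[:1]:
            u,v=m["position"][0]*560,m["position"][1]*420
            print(c,q,m["conf"],round(u),round(v),pt(s,u,v,z=.235).round(3))
    save(s,c+"1")
E
```

```text
time: 1.7
ee_pos: [0.4628, -0.1524, 0.3075]
tcp_rot: [1.851, 1.57, -0.141]
force: [-0.5, 0.3, -1.4]
width: 0.213
[ 0.46279426 -0.15238741  0.30751714] 0.2126041755725057 [-0.45  0.18  1.7   0.    1.26 -0.03]
[[ 0.001  0.913 -0.409]
 [-0.    -0.409 -0.913]
 [-1.     0.001 -0.   ]]
[ 0.495 -0.078  0.504]
wrist slot_center 0.95 281 178 [ 0.477 -0.124  0.235]
wrist slot_mark_end 0.93 283 210 [ 0.468 -0.15   0.235]
[ 0.302 -0.227  1.365]
scene slot_center 0.6 404 350 [ 0.55  -0.414  0.235]
```

View pics/wrist1.png

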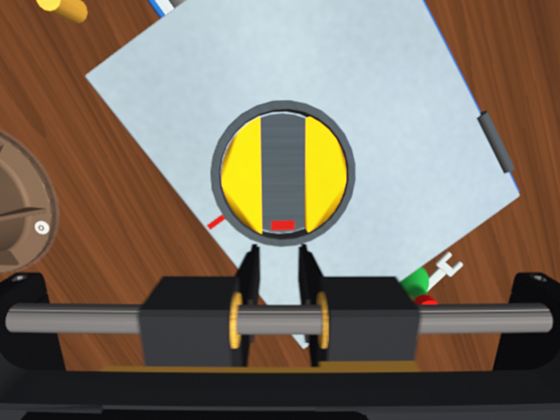

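The wrist picture shows the slot running vertically from (283,118) to (283,230), with the red mark at (283,225). It is lined up with the fingers, so I'll descend into it.

```bash
python3 -m crank '[[[0,0.1,0,0,0],[0,0.2,0,0,0],[0,0.25,0,0,0],[0,0.29,0,0,0],[0,0.32,0,0,0],[0,0.34,0,0,0],[0,0.34,0,0,0],[0,0.34,0,0,0]]]'; python3 -m crank '[[[0,0.02,0,0,0],[0,0.04,0,0,0],[0,0.055,0,0,0],[0,0.07,0,0,0],[0,0.085,0,0,0],[0,0.1,0,0,0],[0,0.1,0,0,0],[0,0.1,0,0,0]]]'
```

```text
time: 2.67
ee_pos: [0.4633, -0.152, 0.2398]
tcp_rot: [1.641, 1.57, -0.349]
force: [-0.2, 0.6, -0.9]
width: 0.005
time: 3.33
ee_pos: [0.463, -0.152, 0.2193]
tcp_rot: [-1.738, 1.571, 2.555]
force: [-0.4, -0.9, -1.3]
width: 0.004
```

The expected contact force isn't showing, so I'll look.

Run:
```python
from h import *
print(ctrl.get_state()["force"],ctrl.get_state()["ee_pos"])
s=cams.snapshot("wrist"); save(s,"wrist2")
for q in ["slot_center","slot_mark_end"]:
    for m in models.mark_of("wrist",q)[:1]:
        u,v=m["position"][0]*560,m["position"][1]*420
        print(q,m["conf"],round(u),round(v),pt(s,u,v).round(3),pt(s,u,v,z=.235).round(3))
```

```text
[-0.3681768  -0.86192899 -1.30076389] [ 0.46299995 -0.1519612   0.21930348]
slot_center 0.9 280 202 [ 0.477 -0.122  0.233] [ 0.477 -0.121  0.235]
slot_mark_end 0.73 281 251 [ 0.468 -0.143  0.25 ] [ 0.465 -0.149  0.235]
```

View pics/wrist2.png

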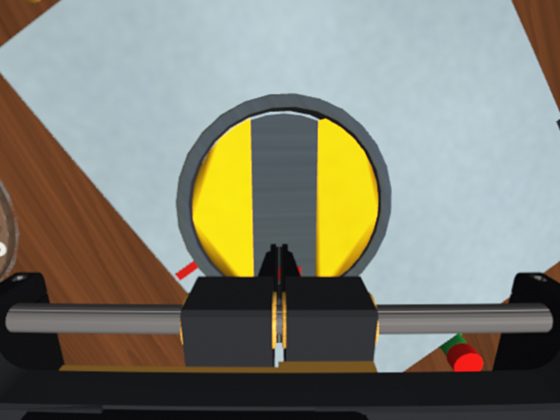

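```bash
python3 -m crank '[[[0,0.01,0,0,0],[0,0.02,0,0,0],[0,0.03,0,0,0],[0,0.03,0,0,0]]]';  python3 - <<'E'
from h import *
s=cams.snapshot("wrist"); C=cloud(s)
for u,v in [(283,140),(283,180),(283,210),(283,228),(225,180),(345,180),(130,180),(440,180),(283,60),(272,258),(287,258),(279,250),(279,262)]: print(u,v,C[v-2:v+3,u-2:u+3].reshape(-1,3).mean(0).round(3), s["frame"][v,u])
E
```

```text
time: 3.82
ee_pos: [0.4628, -0.1519, 0.213]
tcp_rot: [-1.652, 1.57, 2.641]
force: [-0.2, -0.5, -1.3]
width: 0.007
283 140 [ 0.492 -0.09   0.23 ] [83 93 99]
283 180 [ 0.484 -0.109  0.232] [81 91 97]
283 210 [ 0.477 -0.125  0.233] [82 92 96]
283 228 [ 0.475 -0.13   0.248] [83 91 94]
225 180 [ 0.459 -0.095  0.251] [250 231  20]
345 180 [ 0.513 -0.12   0.244] [248 225  19]
130 180 [ 0.41  -0.075  0.237] [173 192 197]
440 180 [ 0.568 -0.15   0.217] [182 201 207]
283 60 [ 0.509 -0.053  0.223] [183 203 210]
272 258 [ 0.464 -0.139  0.257] [12 12 13]
287 258 [ 0.471 -0.142  0.257] [13 12 14]
279 250 [ 0.467 -0.142  0.244] [47 51 52]
279 262 [ 0.467 -0.142  0.259] [47 52 54]
```

Run:
```python
from h import *
s=cams.snapshot("wrist"); C=cloud(s); st=ctrl.get_state()
print(st["force"],st["ee_pos"],np.linalg.inv(s["camera_from_world"])[:3,3])
M=s["camera_from_world"];f=K(s)
u=np.array([-.409,-.913,0])
for z in [.213,.223,.233,.243,.253]:
    p=M@np.r_[st["ee_pos"][:2]-u[:2]*.01,z,1]; q=np.array([p[0],-p[1]])/-p[2]; q=q*(1+s["k1"]*q@q); print(z,(q*f+[s["cx"],s["cy"]]).round(1))
for v in range(215,275,4): print(v,C[v,279].round(3),C[v,283].round(3),s["frame"][v,279],s["frame"][v,283])
save(s,"wrist3")
im=s["frame"][200:300,220:340]; cv2.imwrite("pics/crop3.png",cv2.resize(im[...,::-1],None,fx=6,fy=6,interpolation=cv2.INTER_CUBIC))
s=cams.snapshot("side"); save(s,"side3")
```

```text
[ 0.07954503  0.35722612 -1.01517498] [ 0.46298949 -0.1519525   0.21333117] [ 0.49551864 -0.07758024  0.40916556]
0.213 [279.7 232.1]
0.223 [279.7 237.8]
0.233 [279.8 244. ]
0.243 [279.8 250.9]
0.253 [279.9 258.5]
215 [ 0.474 -0.127  0.233] [ 0.476 -0.128  0.233] [84 93 98] [82 92 97]
219 [ 0.473 -0.128  0.234] [ 0.475 -0.129  0.235] [84 94 97] [83 93 96]
223 [ 0.472 -0.131  0.235] [ 0.474 -0.132  0.233] [82 91 94] [81 91 94]
227 [ 0.471 -0.132  0.235] [ 0.473 -0.134  0.234] [83 91 94] [82 90 94]
231 [ 0.47  -0.135  0.235] [ 0.472 -0.136  0.234] [82 92 95] [83 91 94]
235 [ 0.469 -0.137  0.235] [ 0.471 -0.138  0.235] [84 94 97] [84 93 98]
239 [ 0.468 -0.139  0.234] [ 0.47  -0.14   0.235] [83 92 96] [82 92 95]
243 [ 0.467 -0.142  0.234] [ 0.469 -0.142  0.235] [85 96 99] [69 78 81]
247 [ 0.467 -0.142  0.24 ] [ 0.469 -0.142  0.242] [51 55 56] [10 11 12]
251 [ 0.467 -0.142  0.246] [ 0.47  -0.141  0.249] [47 52 53] [12 11 12]
255 [ 0.467 -0.141  0.252] [ 0.47  -0.141  0.254] [47 52 53] [13 13 15]
259 [ 0.467 -0.142  0.256] [ 0.47  -0.141  0.26 ] [47 53 52] [14 13 15]
263 [ 0.467 -0.141  0.261] [ 0.47  -0.141  0.264] [46 50 52] [15 14 16]
267 [ 0.467 -0.141  0.266] [ 0.469 -0.141  0.267] [45 50 51] [14 14 15]
271 [ 0.467 -0.141  0.27 ] [ 0.469 -0.141  0.273] [60 43 44] [14 14 16]
```

View pics/crop3.png

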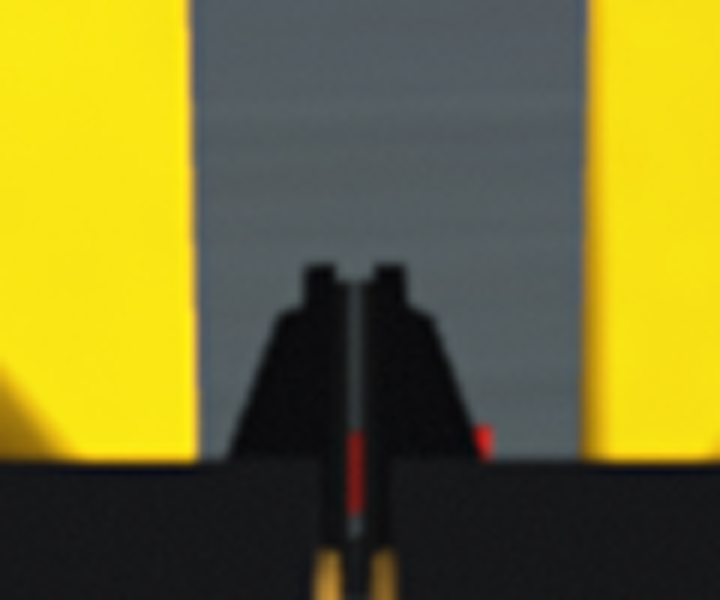

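View pics/side3.png

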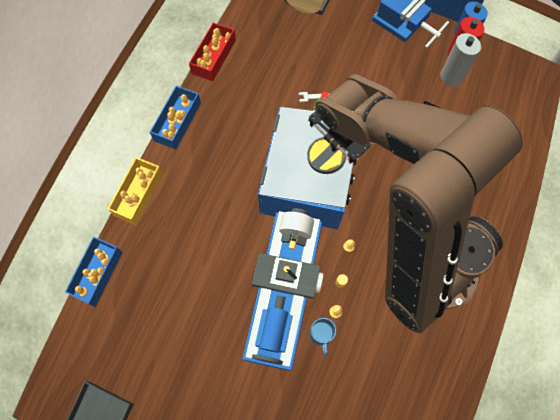

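The crops show the fingertip at about (279,244) in the wrist picture. That puts it right at the slot floor (z≈0.235) with the lid still ajar, so the physical tip sits about 20 mm behind the reported TCP. I'll keep pressing in small steps and watch the force.

```bash
python3 -m crank '[[[0,0.015,0,0,0],[0,0.03,0,0,0],[0,0.045,0,0,0],[0,0.045,0,0,0]]]'; python3 -m crank '[[[0,0.015,0,0,0],[0,0.03,0,0,0],[0,0.04,0,0,0],[0,0.04,0,0,0]]]'
python3 - <<'E'
from h import *
s=cams.snapshot("wrist"); C=cloud(s)
for u,v in [(283,140),(283,180),(225,180),(345,180)]: print(u,v,C[v-2:v+3,u-2:u+3].reshape(-1,3).mean(0).round(3), s["frame"][v,u])
E
```

```text
time: 4.3
ee_pos: [0.4628, -0.152, 0.2039]
tcp_rot: [-1.357, 1.57, 2.936]
force: [-0.9, -0.2, 0.3]
width: 0.006
time: 4.63
ee_pos: [0.4629, -0.152, 0.196]
tcp_rot: [-1.426, 1.57, 2.867]
force: [-1.7, -1.4, 1.7]
width: 0.006
283 140 [ 0.492 -0.09   0.218] [85 95 99]
283 180 [ 0.484 -0.109  0.219] [80 90 92]
225 180 [ 0.46  -0.094  0.237] [250 230  21]
345 180 [ 0.513 -0.118  0.234] [248 226  19]
```

```bash
python3 -m crank '[[[0,0.015,0,0,0],[0,0.03,0,0,0],[0,0.04,0,0,0],[0,0.04,0,0,0]]]'; python3 -m crank '[[[0,0.01,0,0,0],[0,0.02,0,0,0],[0,0.02,0,0,0]]]'
python3 - <<'E'
from h import *
s=cams.snapshot("wrist"); C=cloud(s)
for u,v in [(283,140),(283,180),(225,180),(345,180),(120,120),(430,120)]: print(u,v,C[v-2:v+3,u-2:u+3].reshape(-1,3).mean(0).round(3), s["frame"][v,u])
E
```

```text
time: 5.02
ee_pos: [0.4629, -0.152, 0.188]
tcp_rot: [-1.267, 1.57, 3.026]
force: [-2.4, -2.0, 2.3]
width: 0.005
time: 5.27
ee_pos: [0.463, -0.152, 0.1842]
tcp_rot: [-0.81, 1.571, -2.801]
force: [-3.0, -1.9, 3.0]
width: 0.006
283 140 [ 0.493 -0.09   0.21 ] [84 93 95]
283 180 [ 0.484 -0.108  0.21 ] [81 91 91]
225 180 [ 0.46  -0.094  0.226] [250 231  19]
345 180 [ 0.512 -0.118  0.225] [248 226  17]
120 120 [ 0.423 -0.047  0.213] [171 189 186]
430 120 [ 0.566 -0.111  0.205] [182 201 200]
```

```bash
python3 -m crank '[[[0,0.01,0,0,0],[0,0.02,0,0,0],[0,0.02,0,0,0]]]'; python3 -m crank '[[[0,0.01,0,0,0],[0,0.02,0,0,0],[0,0.02,0,0,0]]]'
python3 - <<'E'
from h import *
s=cams.snapshot("wrist"); C=cloud(s)
for u,v in [(283,140),(283,180),(225,180),(345,180),(120,120),(430,120)]: print(u,v,C[v-2:v+3,u-2:u+3].reshape(-1,3).mean(0).round(3), s["frame"][v,u])
E
```

```text
time: 5.57
ee_pos: [0.4638, -0.1523, 0.1822]
tcp_rot: [1.538, 1.568, -0.452]
force: [-6.9, 1.4, 23.5]
width: 0.003
time: 5.82
ee_pos: [0.4652, -0.1529, 0.1811]
tcp_rot: [1.546, 1.562, -0.443]
force: [-9.7, 3.1, 53.1]
width: 0.003
283 140 [ 0.495 -0.09   0.208] [85 95 95]
283 180 [ 0.486 -0.109  0.208] [80 90 90]
225 180 [ 0.462 -0.095  0.223] [250 230  19]
345 180 [ 0.514 -0.118  0.224] [248 226  18]
120 120 [ 0.423 -0.047  0.203] [170 189 185]
430 120 [ 0.568 -0.112  0.204] [181 200 198]
```

The cover is shut: the lid is flat at 0.203–0.204 and the force climbs steeply. I'll ease the press slightly and start the arc.

```bash
python3 -m crank '[[[0,-0.018,0,0,0],[0,-0.018,-0.012,-0.0005,0.056],[0,-0.018,-0.024,-0.002,0.111],[0,-0.018,-0.036,-0.005,0.167],[0,-0.018,-0.048,-0.008,0.222],[0,-0.018,-0.059,-0.013,0.278],[0,-0.018,-0.07,-0.019,0.333],[0,-0.018,-0.07,-0.019,0.333]]]';  python3 - <<'E'
from h import *
print(ctrl.get_state()["force"],ctrl.get_state()["ft_torque"])
s=cams.snapshot("wrist"); C=cloud(s); save(s,"wrist4")
for q in ["slot_center","slot_mark_end"]:
    for m in models.mark_of("wrist",q)[:1]:
        u,v=m["position"][0]*560,m["position"][1]*420
        print(q,m["conf"],round(u),round(v),pt(s,u,v,z=.21).round(3))
E
```

```text
time: 6.53
ee_pos: [0.4528, -0.1436, 0.1821]
tcp_rot: [1.916, 1.566, -0.602]
force: [-6.9, -2.4, 24.6]
width: 0.004
[-6.8971629  -2.40808335 24.62867595] [-0.49022699  1.25185102 -0.04189734]
slot_center 0.78 272 213 [ 0.475 -0.122  0.21 ]
slot_mark_end 0.9 276 260 [ 0.454 -0.14   0.21 ]
```

View pics/wrist4.png

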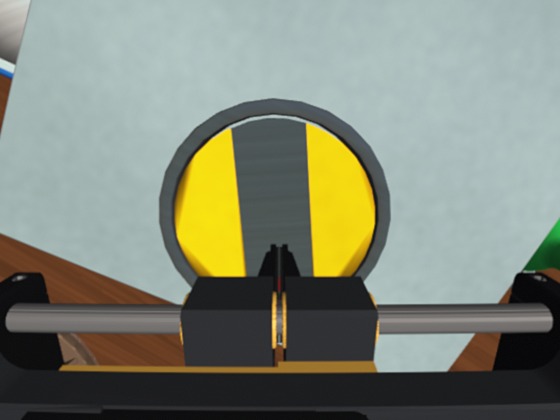

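The wrist picture shows the slot running from (270,122) to (278,272), with the finger inside at (280,250). The slot is following, and the force is a comfortable 25 N. I'll continue the arc.

```bash
python3 -m crank '[[[0,0,-0.012,-0.0005,0.056],[0,0,-0.024,-0.002,0.111],[0,0,-0.036,-0.005,0.167],[0,0,-0.048,-0.008,0.222],[0,0,-0.059,-0.013,0.278],[0,0,-0.07,-0.019,0.333],[0,0,-0.08,-0.025,0.389],[0,0,-0.08,-0.025,0.389]]]';  python3 - <<'E'
from h import *
print(ctrl.get_state()["force"],ctrl.get_state()["ft_torque"])
s=cams.snapshot("wrist"); C=cloud(s); save(s,"wrist5")
for q in ["slot_center","slot_mark_end"]:
    for m in models.mark_of("wrist",q)[:1]:
        u,v=m["position"][0]*560,m["position"][1]*420
        print(q,m["conf"],round(u),round(v),pt(s,u,v,z=.21).round(3))
E
```

```text
time: 7.35
ee_pos: [0.4477, -0.1279, 0.1821]
tcp_rot: [2.521, 1.565, -0.608]
force: [-5.2, -5.0, 23.7]
width: 0.005
[-5.15145051 -5.04162211 23.68141309] [-0.80934132  1.09821768  0.01708987]
slot_center 0.64 270 214 [ 0.477 -0.122  0.21 ]
slot_mark_end 0.75 280 265 [ 0.447 -0.127  0.21 ]
```

View pics/wrist5.png

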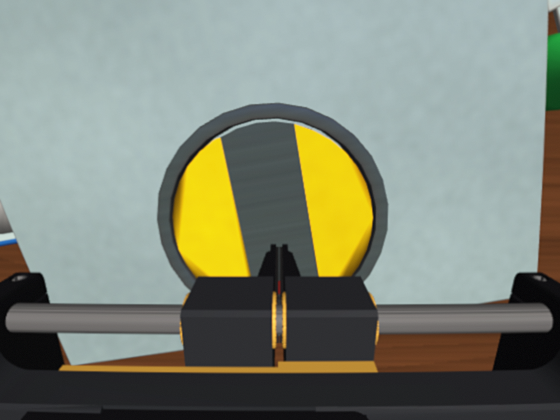

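The slot now runs from (258,130) to (283,272), about 10° behind the finger and close to the stop. I'll push on and measure the slot's direction.

```bash
cat > ang.py <<'E'
from h import *
st=ctrl.get_state(); print(st["force"].round(1),st["ft_torque"].round(2),st["ee_pos"].round(4))
s=cams.snapshot("wrist"); h=cv2.cvtColor(s["frame"],cv2.COLOR_RGB2HSV)
y=((h[...,0]>20)&(h[...,0]<34)&(h[...,1]>150)).astype(np.uint8)
y[:, :150]=0; y[:,400:]=0
# inner edges per row: last yellow of left part, first of right part
L=[];Rr=[]
for v in range(150,262):
    c=np.where(y[v])[0]; 
    if len(c)<20: continue
    g=np.diff(c); i=g.argmax()
    if g[i]>20: L.append(pt(s,c[i],v,z=.226)[:2]); Rr.append(pt(s,c[i+1],v,z=.226)[:2])
for E in (L,Rr):
    vx,vy,x0,y0=cv2.fitLine(np.array(E,np.float32),cv2.DIST_HUBER,0,.001,.001).ravel(); print("slot edge dir",np.degrees(np.arctan2(vy,vx)),len(E),x0,y0)
E
python3 ang.py; python3 -m crank '[[[0,0,-0.01,-0.001,0],[0,0,-0.02,-0.002,0],[0,0,-0.03,-0.003,0],[0,0,-0.03,-0.003,0]]]'; python3 ang.py
```

```text
[-5.3 -3.5 25.3] [-0.69  1.12 -0.05] [ 0.4477 -0.1279  0.1821]
slot edge dir 10.459385 112 0.48516712 -0.10515234
slot edge dir 10.810235 112 0.4857792 -0.13993417
time: 7.88
ee_pos: [0.4488, -0.1235, 0.1823]
tcp_rot: [2.309, 1.562, -0.815]
force: [-5.9, -15.6, 21.9]
width: 0.006
[ -5.9 -15.6  21.9] [-2.82  1.06 -0.  ] [ 0.4488 -0.1235  0.1823]
slot edge dir 10.407167 112 0.47934914 -0.105715744
slot edge dir 10.803177 112 0.48682895 -0.13925692
```

The slot direction is 10.6° and the lathe's yaw is about 10.7°. An extra 15 N sideways moved nothing, so the fastener is at its stop. I'll relieve the side load, lift straight up and check.

```bash
python3 -m crank '[[[0,0,0.02,0,0],[0,0,0.035,0,0],[0,-0.05,0.035,0,0],[0,-0.15,0.035,0,0],[0,-0.3,0.035,0,0],[0,-0.5,0.035,0,0],[0,-0.5,0.035,0,0],[0,-0.5,0.035,0,0]]]'
python3 - <<'E'
from h import *
st=ctrl.get_state(); print(st["ee_pos"],st["force"])
s=cams.snapshot("wrist"); C=cloud(s); save(s,"wrist6")
for q in ["slot_center","slot_mark_end"]:
    for m in models.mark_of("wrist",q)[:1]:
        u,v=m["position"][0]*560,m["position"][1]*420; print(q,round(u),round(v),m["conf"],pt(s,u,v).round(3))
for X in [(.42,-.05),(.42,-.2),(.56,-.1)]:
    d=np.hypot(C[...,0]-X[0],C[...,1]-X[1])<.006; print(X,np.median(C[d][:,2]) if d.sum() else None)
E
```

```text
time: 8.6
ee_pos: [0.4478, -0.1279, 0.2811]
tcp_rot: [2.856, 1.567, -0.268]
force: [-0.2, -1.2, -2.5]
width: 0.004
[ 0.44775447 -0.12790721  0.28113352] [-0.16194904 -1.16997987 -2.45440158]
slot_center 274 181 0.6 [ 0.476 -0.122  0.21 ]
slot_mark_end 279 215 0.9 [ 0.447 -0.128  0.211]
(0.42, -0.05) 0.2066300302087017
(0.42, -0.2) 0.2064962731975789
(0.56, -0.1) 0.2054284285890429
```

View pics/wrist6.png

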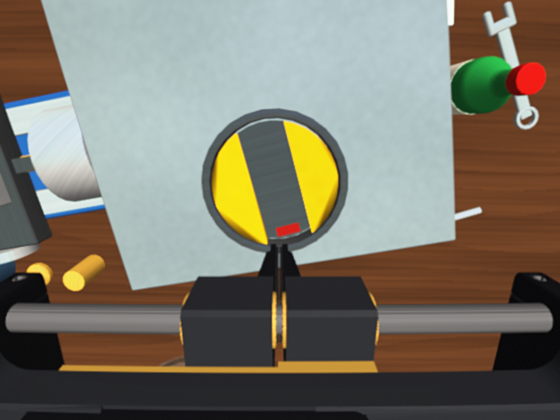

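The lid is flat at 0.2055–0.2066 with the arm clear. The slot's red mark at (288,230) points to the front edge, and the bottle is upright. Handing in.

```bash
python3 -c "
from station import ctrl; print(ctrl.job_done())"
```

```text
the job is handed in; nothing more can be done
None
```

The cover is shut and locked, and I handed the job in after 8.6 s of robot time. I pressed the closed fingertip into the slot at its marked end until the cover was shut. I then turned the fastener clockwise along the 28 mm arc to its stop, lifted straight up and handed it in.

**Last checks, with the arm clear:**
- **Cover:** it stayed flat by itself, at 0.2055–0.2066 m in three places.
- **Fastener:** measured while still pressing, the slot lay at about 10.6° and the lathe's yaw is about 10.7°. An extra 15 N or so sideways turned it no further. After I let go, the slot still pointed at the cover's front edge.
- **Loose things:** the arm only moved above the headstock, and the bottle and wrench looked undisturbed in the last picture. I did not measure the loose things' positions at the end.

**What disagreed:** the real fingertip sat about 20 mm behind the reported TCP, so first contact came lower than expected. Because of that I pressed down in small steps by force, with a brief peak of about 53 N at the wrist, then turned at about 25 N.

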